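Test the bench stops and reject the one that sticks

TASK

Three walnut bench stops stand on the pine board; one of them has a plunger that sticks. First push every plunger down from above as far as it will go, then stand the stop whose plunger jams upright in the empty clear tray. Leave the two good stops standing where they are with their plungers fully home.

Things in the scene. Friction and masses are not known exactly. Their poses are not given: they have to be found in the camera images.
- stop_a: one of three look-alike bench stops: a dark walnut block 42 x 42 mm and 70 mm tall standing on a pine board 18 mm thick, with a pale round plunger in a thin brass ring rising from the middle of its top: a 14 mm rod under a cap 28 mm across and 8 mm thick. Weighs about 0.1 kg. Origin at the centre of the block's underside, z up, x and y square to the block's sides. The stops stand in a row about 105 mm apart, in any order; which one sticks cannot be seen, only felt by pushing.
- plunger_a (a joint): how far the plunger of stop_a has been pushed down, in m, along the stop's own z. At 0 the top of the cap is 34 mm above the top of the block (104 mm above the stop's origin); fully home is 0.026, the cap resting on the block. A free plunger slides down under about 3 N and stays where it is left; a sticking one jams about 10 mm down and goes no further, however it is pushed.
- stop_b: one of three look-alike bench stops: a dark walnut block 42 x 42 mm and 70 mm tall standing on a pine board 18 mm thick, with a pale round plunger in a thin brass ring rising from the middle of its top: a 14 mm rod under a cap 28 mm across and 8 mm thick. Weighs about 0.1 kg. Origin at the centre of the block's underside, z up, x and y square to the block's sides. The stops stand in a row about 105 mm apart, in any order; which one sticks cannot be seen, only felt by pushing.
- plunger_b (a joint): how far the plunger of stop_b has been pushed down, in m, along the stop's own z. At 0 the top of the cap is 34 mm above the top of the block (104 mm above the stop's origin); fully home is 0.026, the cap resting on the block. A free plunger slides down under about 3 N and stays where it is left; a sticking one jams about 10 mm down and goes no further, however it is pushed.
- stop_c: one of three look-alike bench stops: a dark walnut block 42 x 42 mm and 70 mm tall standing on a pine board 18 mm thick, with a pale round plunger in a thin brass ring rising from the middle of its top: a 14 mm rod under a cap 28 mm across and 8 mm thick. Weighs about 0.1 kg. Origin at the centre of the block's underside, z up, x and y square to the block's sides. The stops stand in a row about 105 mm apart, in any order; which one sticks cannot be seen, only felt by pushing.
- plunger_c (a joint): how far the plunger of stop_c has been pushed down, in m, along the stop's own z. At 0 the top of the cap is 34 mm above the top of the block (104 mm above the stop's origin); fully home is 0.026, the cap resting on the block. A free plunger slides down under about 3 N and stays where it is left; a sticking one jams about 10 mm down and goes no further, however it is pushed.
- tray: the empty, clear plastic open tray for rejects, with a grey liner on its floor, 180 x 140 mm outside and 34 mm high with walls and floor 4 mm thick (the other clear tray holds black steel blades); fixed. Origin at the centre of its underside, x along its 180 mm side, z up.
Things that resemble listed ones, but are neither listed nor needed, are in the scene too. What is shaped like the stop_a but green or purple is not meant.

How it is judged:
By the outcome, as a careful person would: the job done as asked, in the order asked, and still so for the second after the job is handed in, with the robot touching nothing.
It also fails if it takes over 58 s, if anything falls off the work surface, if the arm or the gripper's body presses on something with over 40 N, if the wrist force passes 120 N, or if a joint passes its speed limit or range.

ROBOT

A 6-joint arm with a two-finger parallel gripper is mounted at the origin on the work surface. World frame = base frame: x ahead of the robot, y to its left, z up, the work surface at z = 0. Lengths are in m, angles in rad, forces in N, time in s.
With the tool pointing down it reaches from about 0.35 to 0.875 m from the base axis. Payload 4.2 kg.
Tool frame: the origin (TCP) lies midway between the tips of the shut fingers; the grasp point (between the pads) lies 19 mm behind it (r.hold_point_z is the distance from the TCP to the grasp point, in m); z points along the fingers, y is the line along which they close (so a half turn about z gives the same grasp; the last joint's range is limited). The gripper opens to 87 mm and grips with 3 to 60 N. Pads are 19 mm wide; open, the fingers measure 117 mm over their backs; the gripper's body (75 mm by 190 mm) begins 51 mm behind the grasp point.
Start: joints at [-0.897, 0.385, 0.008, 0, -1.194, -0.259], TCP at [0.252, -0.572, 0.192] pointing down, gripper open.
Joint ranges: [-3.14, 3.14], [-1.21, 2.06], [-1.07, 1.41], [-3.16, 2.05], [-2.99, -0.16], [-3.1, 3.1]. Speed limits (rad/s): [2.79, 2.79, 3.14, 3.14, 3.14, 3.14].

INTERFACE

Orientations are given as a unit quaternion [w, x, y, z].
In Python, from plant import r gives the robot as it stands. Calls block until the motion is done:
- r.movep(position, orientation): joint-space move of the TCP to a pose.
- r.move_linear(position, speed=0.15, orientation=None, max_force=None): straight line of the TCP; orientation=None keeps the orientation; speed is the mean speed in m/s. With max_force (N) it stops when the force on the tool has changed by that much, and returns True; else False.
- r.move_j(angles): joint-space move.
- r.gripper_to(opening, strength=None): opening from 0.0 (shut) to 1.0 (fully open); strength is the grip in N (None keeps the last); returns when the fingers have stopped.
- r.pause(seconds).
- r.ik(position, orientation): joint angles nearest the present ones, or None.
- r.snapshot(name): name is "scene" or "top"; returns a dict with "image" (480x640x3 uint8, red, green, blue), "fx", "fy", "cx", "cy" (pixels), "view" (4x4, takes a point from world to camera coordinates). Camera axes: x right, y down, z forward; pixel columns grow to the right and rows downward; lengths in m; the calibration is good to about 2 mm. A picture is of the moment at which its call begins. There is no depth.
A pose or a line that the arm cannot do raises r.Unreachable and nothing moves.
- r.sign_off(): hands the job in; it is judged then, once.
Readings, each from a call of its own:
- r.current_clock(): time.
- r.current_qpos(): joint angles.
- r.current_qvel(): joint speeds.
- r.current_joint_efforts(): joint torques, N m.
- r.current_position(): TCP position.
- r.current_eef_rot(): TCP orientation.
- r.current_wrist_force(): force on the tool from outside, world axes, zero at the start.
- r.current_torque(): the same for the moment, N m.
- r.current_finger_gap(): opening from 0.0 (shut) to 1.0 (fully open).
- r.current_finger_force(): force on a finger pad.
Only numpy, scipy, OpenCV 4.12 (cv2) and the standard library are available. Lean on these libraries where they do the work, as an engineer would, in place of code of your own. Each camera call takes 0.05 s, during which the arm holds its last target. There are 200 camera calls.

## Working session

There is one attempt and no reset: what is moved stays moved. The work goes in short steps, each a Python script; the robot and the scene stay as the last script left them, time stands still between calls to the robot, and variables do not carry over. Pictures are saved under pics/ and viewed, at most 13 in all, crops included, and the job is handed in when it is done.

```bash
mkdir -p pics; ls; python3 - <<'E'
from plant import r
import cv2
for n in("scene","top"):
    s=r.snapshot(n); cv2.imwrite(f"pics/{n}0.png",s["image"][:,:,::-1]); print(n,s["fx"],s["fy"],s["cx"],s["cy"],s["view"])
E
```

```text
pics
scene 458.41032001337334 458.41032001337334 318.0099098551459 238.22095262012633 [[-0.69021602  0.72357464  0.00644817  0.31703212]
 [ 0.48904138  0.47302626 -0.73286062 -0.19067059]
 [-0.53332952 -0.50267872 -0.68034824  1.24033271]
 [ 0.          0.          0.          1.        ]]
top 472.57299076430473 472.57299076430473 324.6670331852746 235.05840681374505 [[-0.16790202 -0.98580147  0.00209018  0.10663843]
 [-0.95902954  0.16285068 -0.23182321  0.4981337 ]
 [ 0.22819127 -0.04092812 -0.97275569  0.67110008]
 [ 0.          0.          0.          1.        ]]
```

View pics/top0.png

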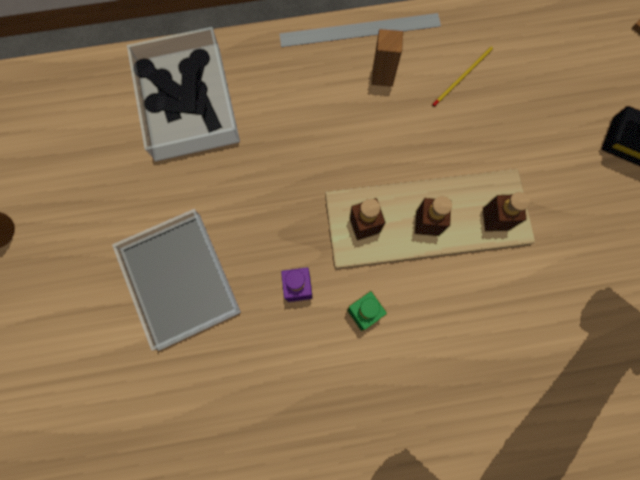

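View pics/scene0.png

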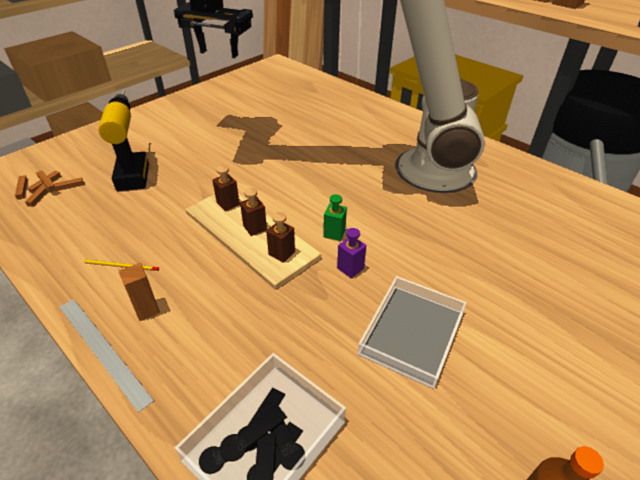

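The top view shows the three walnut stops at (368,218), (434,215) and (505,212) on the pine board. The empty tray with the grey liner is at (177,280).

Things that could be mistaken for these:
- Green stop at (367,311)
- Purple stop at (297,284)
- Plain brown block at (387,58)
- Blade tray at (183,95)

I choose the three walnut stops on the board and the grey-lined tray.

```bash
python3 - <<'E'
import cv2,numpy as np
t=cv2.imread("pics/top0.png")[180:250,340:540]; s=cv2.imread("pics/scene0.png")[155:275,200:310]
a=cv2.resize(t,None,fx=4,fy=4,interpolation=cv2.INTER_CUBIC); b=cv2.resize(s,None,fx=2.6,fy=2.6,interpolation=cv2.INTER_CUBIC)
c=np.zeros((600,800,3),np.uint8); c[:280]=a; c[285:285+b.shape[0],:b.shape[1]]=b
u=cv2.resize(cv2.imread("pics/top0.png")[205:355,105:245],None,fx=2,fy=2); c[285:585,400:680]=u
cv2.imwrite("pics/crop.png",np.clip(c*1.5,0,255).astype(np.uint8))
E
```

```text
(no output)
```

View pics/crop.png

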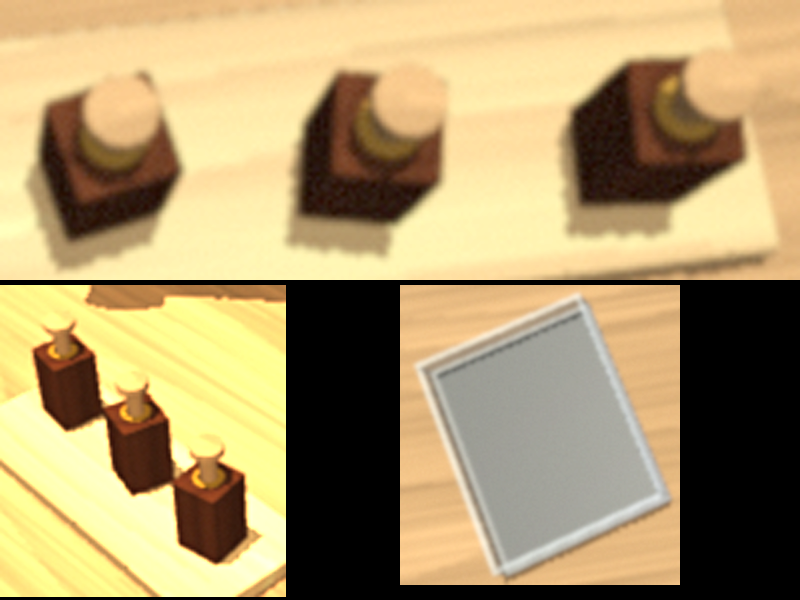

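The crop confirms three walnut stops with pale caps and brass rings, plus the empty grey-lined tray. In the top image the cap centres are at about (370,207.5), (442,205) and (520,201).

```bash
cat > h.py <<'E'
import numpy as np
from scipy.spatial.transform import Rotation as R
V=np.array([[-0.16790202,-0.98580147,0.00209018,0.10663843],[-0.95902954,0.16285068,-0.23182321,0.4981337],[0.22819127,-0.04092812,-0.97275569,0.67110008]])
f,cx,cy=472.57299,324.66703,235.05841
S=np.array([[-0.69021602,0.72357464,0.00644817,0.31703212],[0.48904138,0.47302626,-0.73286062,-0.19067059],[-0.53332952,-0.50267872,-0.68034824,1.24033271]])
def cast(p,z,V=V,K=(f,cx,cy)):
    d=V[:,:3].T@[(p[0]-K[1])/K[0],(p[1]-K[2])/K[0],1]; o=-V[:,:3].T@V[:,3]
    return (o+d*(z-o[2])/d[2])[:2]
KS=(458.41032,318.00991,238.22095)
def down(yaw): # tool z down, tool y at angle yaw in the world
    y=np.array([np.cos(yaw),np.sin(yaw),0]); z=np.array([0,0,-1.]); q=R.from_matrix(np.c_[np.cross(y,z),y,z]).as_quat()
    return q[[3,0,1,2]]
E
python3 - <<'E'
from h import *
from plant import r
T=lambda u,v:((u+.5)/4+339.5,(v+.5)/4+179.5)
for c in[(121,111),(409,100),(722,85)]: print("cap",cast(T(*c),.122))
for q in[(60,325),(131,387),(206,446)]: print("scene cap",cast((q[0]/2.6+200,(q[1]-285)/2.6+155),.122,S,KS))
for n,cs in dict(L=[(45,108),(147,75),(180,170),(75,200)],M=[(340,73),(440,183),(318,180)],R=[(632,60),(745,158),(640,162)]).items():
    P=np.array([cast(T(*c),.088) for c in cs]); e=np.diff(P,axis=0); print(n,P.round(3).tolist(),np.degrees(np.arctan2(e[:,1],e[:,0])).round(1),np.linalg.norm(e,axis=1).round(3), "ctr",(P[0]+P[2 if n=='L' else 1])/2)
P=np.array([cast(c,.034) for c in[(114,245.5),(195,210),(239,311.5),(155,351)]]); e=np.diff(P,axis=0)
print("tray",P.mean(0),P.round(3).tolist(),np.degrees(np.arctan2(e[:,1],e[:,0])).round(1),np.linalg.norm(e,axis=1))
print(r.current_eef_rot(),r.hold_point_z,r.current_wrist_force())
E
```

```text
cap [ 0.52325353 -0.0460655 ]
cap [ 0.51007048 -0.14823869]
cap [ 0.49679583 -0.25998459]
scene cap [ 0.50528578 -0.24686766]
scene cap [ 0.51932685 -0.13741924]
scene cap [ 0.52727823 -0.04110986]
L [[0.539, -0.023], [0.545, -0.064], [0.507, -0.069], [0.502, -0.028]] [ -81.1 -172.6   96.7] [0.041 0.039 0.041] ctr [ 0.52264308 -0.04590657]
M [[0.534, -0.135], [0.486, -0.163], [0.494, -0.118]] [-150.3   78.9] [0.055 0.045] ctr [ 0.50956185 -0.14917581]
R [[0.52, -0.245], [0.476, -0.277], [0.481, -0.238]] [-144.2   82.6] [0.055 0.039] ctr [ 0.49801786 -0.2613877 ]
tray [0.4856847  0.26171856] [[0.554, 0.353], [0.591, 0.22], [0.418, 0.171], [0.38, 0.303]] [ -74.5 -164.   105.7] [0.1378759  0.180105   0.13740495]
[-2.31565811e-04 -2.05843527e-01  9.78584459e-01  9.19594885e-04] 0.0187 [0.0144532  0.51136126 0.10088067]
```

Top view and scene view disagree by up to 1 cm on the right stop, so I'll measure the caps once more, this time with a colour mask.

```bash
python3 - <<'E'
from h import *
import cv2
im=cv2.imread("pics/top0.png"); big=cv2.resize(im[180:250,340:540],None,fx=4,fy=4,interpolation=cv2.INTER_CUBIC)
lab=cv2.cvtColor(big,cv2.COLOR_BGR2LAB).astype(int)
for u,v in[(121,111),(409,100),(722,85)]:
    ref=lab[v-8:v+8,u-8:u+8].mean((0,1)); bg=lab[20:30,200:220].mean((0,1))
    m=(np.linalg.norm((lab-ref)*[.6,1.5,1.5],axis=2)<16).astype(np.uint8)
    m=cv2.morphologyEx(m,cv2.MORPH_OPEN,np.ones((9,9)))
    n,l,st,c=cv2.connectedComponentsWithStats(m); k=l[v,u]
    (a,b),rad=cv2.minEnclosingCircle(np.argwhere(l==k)[:,::-1].astype(np.float32))
    print(ref.round(),bg.round(),st[k],c[k].round(1),(round(a,1),round(b,1),round(rad,1)), cast(((c[k][0]+.5)/4+339.5,(c[k][1]+.5)/4+179.5),.122))
s=cv2.imread("pics/scene0.png")[155:255,195:300]
o=cv2.resize(s,None,fx=7,fy=6,interpolation=cv2.INTER_CUBIC)
for p in[(0.5233,-.0461),(.5101,-.1482),(.4968,-.26)]:
    for q in [S@[*p,.122,1]]:
        uv=KS[0]*q[:2]/q[2]+KS[1:]; cv2.drawMarker(o,(int((uv[0]-194.5)*7),int((uv[1]-154.5)*6)),(255,0,0),0,14)
cv2.imwrite("pics/s.png",o)
E
```

```text
[150. 134. 154.] [154. 131. 152.] [     0      0    800    280 111866] [423.6  87.6] (399.5, 139.5, 423.2) [ 0.51371118 -0.15443196]
[149. 134. 154.] [154. 131. 152.] [     0      0    800    280 110108] [426.1  86.5] (399.5, 139.5, 423.2) [ 0.51395871 -0.15538513]
[146. 134. 154.] [154. 131. 152.] [     0      0    800    280 103856] [427.6  83.1] (399.5, 139.5, 423.2) [ 0.51512592 -0.15622227]
```

View pics/s.png

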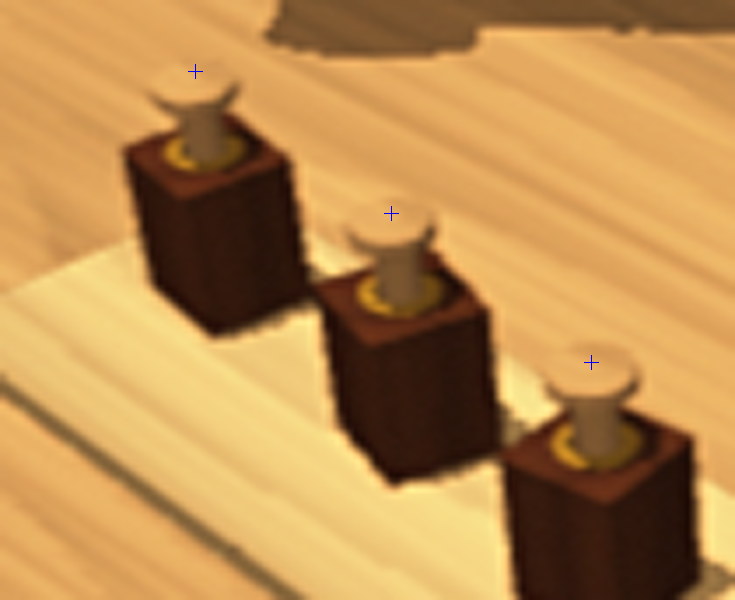

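The markers (top-view estimates) sit 1–2 px above the cap-top centres in the scene view: left (195,82), middle (391,220), right (591,367). That is about 2–4 mm, so I'll average the two views and push.

```bash
cat >> h.py <<'E'
C=[0.5*(np.array(t)+cast((u/7+194.5,v/6+154.5),.122,S,KS)) for t,u,v in[((.4968,-.26),195,82),((.5101,-.1482),391,220),((.5233,-.0461),591,367)]]
E
python3 - <<'E'
from h import *
from plant import r
print(np.round(C,4).tolist())
def best(p):
    q=[(np.abs(np.array(j)-r.current_qpos()).max(),y) for y in(0,np.pi) if (j:=r.ik(p,down(y))) is not None]; return min(q)[1]
p=[*C[0],.2]; y=best(p); print("yaw",y)
r.gripper_to(0,20)
for i,c in enumerate(C):
    r.movep([*c,.2 if i==0 else .145],down(y))
    r.move_linear([*c,.130],.1)
    hit=r.move_linear([*c,.0945],.03,max_force=15)
    print(i,hit,np.round(r.current_position(),4),np.round(r.current_wrist_force(),1),r.current_clock())
    r.move_linear([*c,.145],.12)
r.move_linear([.45,.1,.2],.3); print(r.current_clock())
import cv2
for n in("scene","top"): cv2.imwrite(f"pics/{n}1.png",r.snapshot(n)["image"][:,:,::-1])
t=cv2.imread("pics/top1.png")[175:255,335:535]; s=cv2.imread("pics/scene1.png")[155:275,195:335]
c=np.zeros((600,800,3),np.uint8); c[:320]=cv2.resize(t,(800,320),interpolation=2); c[322:598,:322]=cv2.resize(s,(322,276),interpolation=2)
cv2.imwrite("pics/c1.png",np.clip(c*1.4,0,255).astype(np.uint8))
E
```

```text
[[0.4989, -0.2574], [0.5113, -0.1469], [0.5242, -0.0452]]
yaw 3.141592653589793
0 False [ 0.4991 -0.2575  0.0947] [-0.4  0.9 -0.3] 5.2917
1 False [ 0.5116 -0.1469  0.0947] [-0.2  0.8  0.6] 8.025
2 False [ 0.5244 -0.0452  0.0947] [ 0.4 -0.3 -0.2] 10.725
12.025
```

View pics/c1.png

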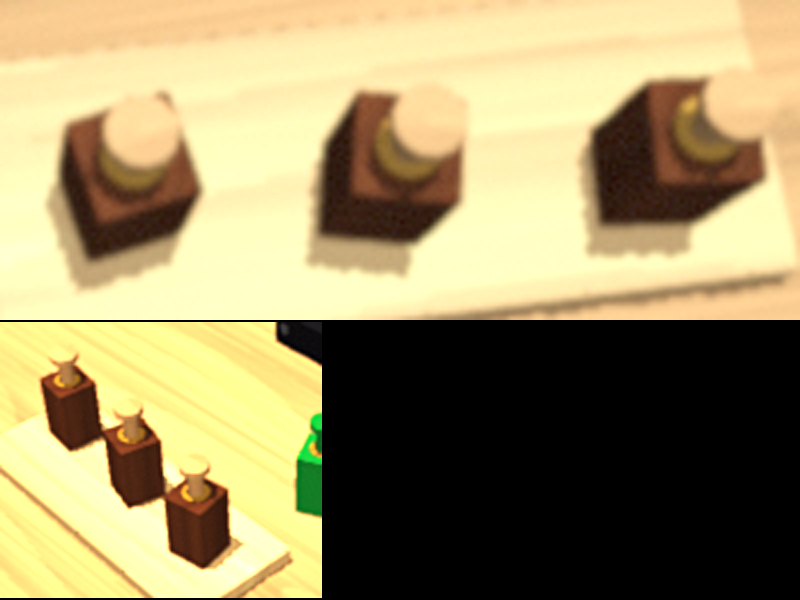

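The plungers are all still up, at about (141,130), (430,120) and (745,105) in the crop, and no contact force was felt. The fingers may have straddled the caps, so I'll check the gap and watch a push from the side.

```bash
python3 - <<'E'
from h import *
from plant import r
import cv2
print(r.current_finger_gap(),r.current_eef_rot(),down(np.pi),r.current_position())
c=C[2]; r.movep([*c,.14],r.current_eef_rot())
ims=[cv2.resize(r.snapshot(n)["image"][:,:,::-1][y:y+200,x:x+200],(400,400),interpolation=2) for n,x,y in(("scene",190,120),("top",270,110))]
cv2.imwrite("pics/d.png",np.hstack(ims)); print(r.current_clock())
E
```

```text
0.007884645441553801 [-1.16658486e-03 -7.06588832e-01  7.07623324e-01  3.06312883e-04] [ 0.         -0.70710678  0.70710678  0.        ] [0.44980838 0.09896005 0.19889578]
12.9583
```

View pics/d.png

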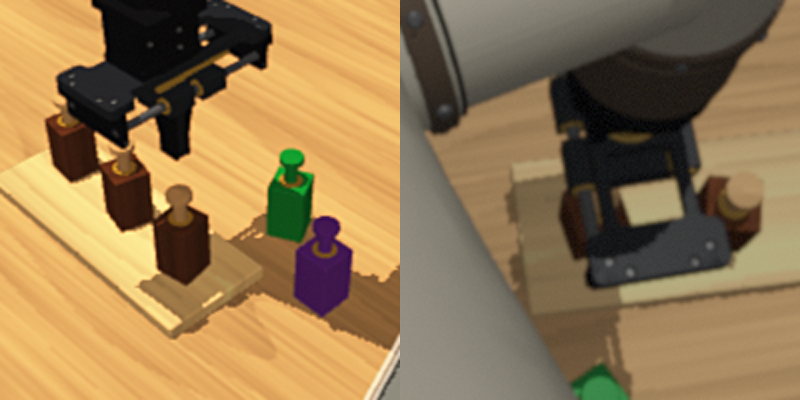

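In the scene view the fingertip is near (277,199) and the cap top near (280,215). The tip appears about 4 cm above the cap, where 1.8 cm was expected, so either the tip is higher than the reported TCP or it is offset sideways. I'll descend gently with force sensing and look at the bottom.

```bash
python3 - <<'E'
from h import *
from plant import r
import cv2
c=C[2]; print(r.current_position(),r.current_wrist_force())
r.move_linear([*c,.10],.1,max_force=8)
A=r.snapshot("scene")["image"][:,:,::-1][120:290,190:370]
for z in (.095,.09,.085,.08):
    h=r.move_linear([*c,z],.03,max_force=8); print(h,np.round(r.current_position(),4),np.round(r.current_wrist_force(),1))
    if h: break
B=r.snapshot("scene")["image"][:,:,::-1][120:290,190:370]
cv2.imwrite("pics/e.png",np.hstack([cv2.resize(i,(400,378),interpolation=2) for i in(A,B)])); print(r.current_clock())
E
```

```text
[ 0.52437181 -0.04480015  0.1405054 ] [ 0.55257942 -0.17306719  0.34497611]
False [ 0.5242 -0.0453  0.095 ] [ 0.2 -0.6 -0.3]
False [ 0.524  -0.0453  0.0898] [-0.3 -0.2  0.5]
False [ 0.5239 -0.0452  0.0846] [-0.3 -0.7 -1.2]
False [ 0.5239 -0.0452  0.0796] [ 0.4  0.9 -0.2]
14.875
```

View pics/e.png

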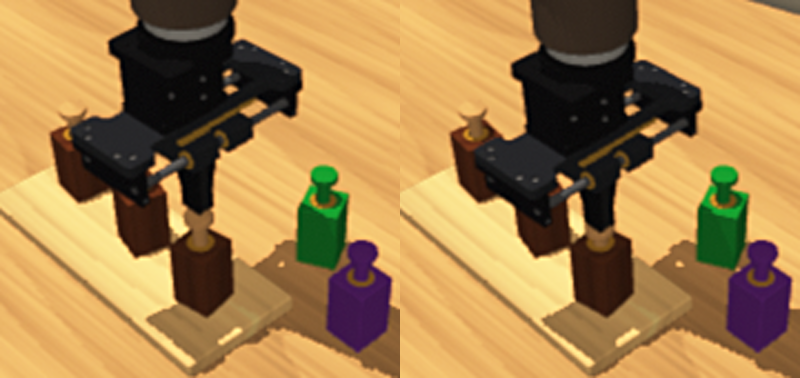

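In the right image (TCP z 0.080) the fingertip at (600,228) covers the cap, with only the brass and rod showing below it. The tip is therefore on the cap, about 2 cm higher than the TCP reading implies, and the plunger seems to be moving. I'll carry on down under force guard.

```bash
python3 - <<'E'
from h import *
from plant import r
import cv2
c=C[2]
for z in (.075,.07,.065,.06,.055):
    h=r.move_linear([*c,z],.03,max_force=15); print(h,np.round(r.current_position(),4),np.round(r.current_wrist_force(),1))
    if h: break
B=r.snapshot("scene")["image"][:,:,::-1][120:290,190:370]
r.move_linear([*c,.15],.15)
r.movep([.42,.12,.2],r.current_eef_rot())
A=r.snapshot("scene")["image"][:,:,::-1][120:290,190:370]
cv2.imwrite("pics/f.png",np.hstack([cv2.resize(i,(400,378),interpolation=2) for i in(B,A)])); print(r.current_clock())
E
```

```text
False [ 0.524  -0.0452  0.0746] [-0.4  0.3  0.1]
False [ 0.5239 -0.0452  0.0696] [ 0.1  0.2 -0.2]
True [ 0.5248 -0.0454  0.0657] [0.1 0.3 3.5]
17.4
```

View pics/f.png

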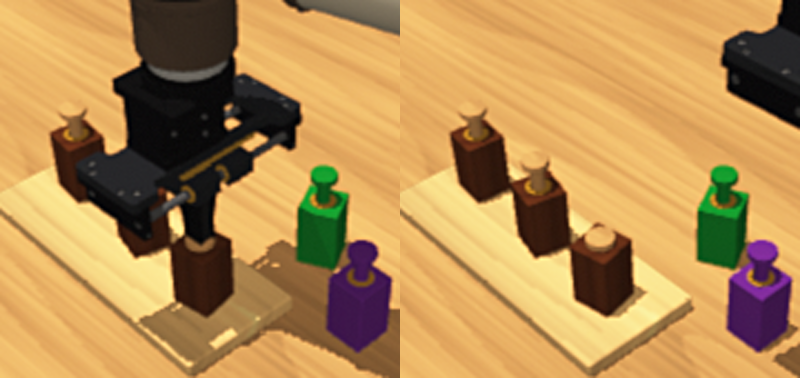

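The left-hand crop-right stop (601,240) is now fully home. The stroke ended at TCP z 0.0657 with the cap top at 0.096, so TCP readings are about 30 mm low against the scene. I'll push the other two the same way, to force.

```bash
python3 - <<'E'
from h import *
from plant import r
import cv2
q=down(np.pi)
for c in (C[1],C[0]):
    r.movep([*c,.13],q)
    r.move_linear([*c,.098],.1,max_force=12)
    h=r.move_linear([*c,.058],.03,max_force=18); print(h,np.round(r.current_position(),4),np.round(r.current_wrist_force(),1),r.current_clock())
    r.move_linear([*c,.13],.15)
r.movep([.42,.12,.16],q)
im={n:r.snapshot(n)["image"][:,:,::-1] for n in("scene","top")}
for n in im: cv2.imwrite(f"pics/{n}2.png",im[n])
cv2.imwrite("pics/g.png",np.vstack([cv2.resize(im["top"][175:250,330:530],(800,300),interpolation=2),cv2.resize(im["scene"][150:265,190:350],(800,300),interpolation=2)])); print(r.current_clock())
E
```

```text
True [ 0.5122 -0.1472  0.0658] [-1.7  1.1  5.7] 20.0083
True [ 0.4999 -0.258   0.0819] [-1.4  0.4  5.7] 22.3
24.3167
```

View pics/g.png

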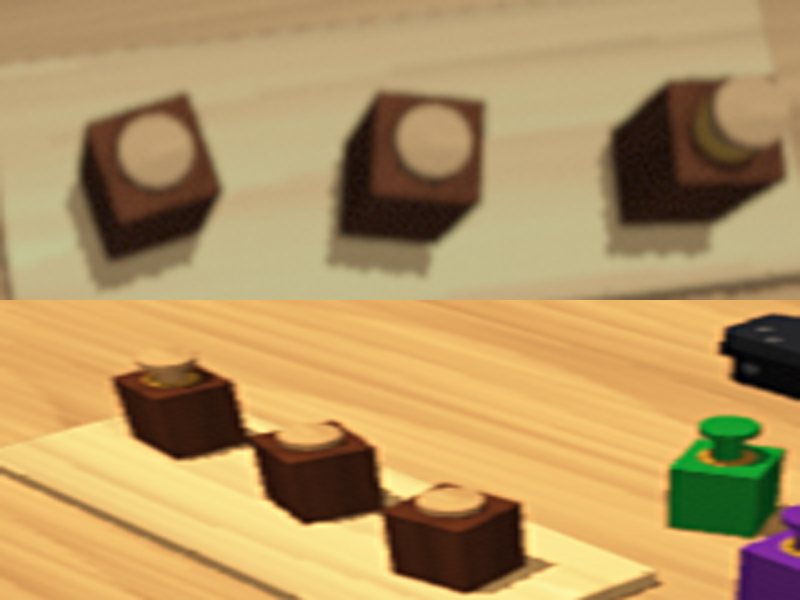

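Middle and left stops are home: their caps rest on the blocks at (155,150) and (433,140). The right stop (750,110) jammed 16 mm short, with its rod and ring still showing. I'll measure its yaw and centre, then grasp it.

```bash
python3 - <<'E'
from h import *
from plant import r
import cv2
T=lambda p:((p[0]+.5)/4+329.5,(p[1]+.5)/4+174.5)
P=np.array([cast(T(p),.088) for p in[(670,78),(680,185),(785,180)]]); e=P[0]-P[1]; g=P[2]-P[1]
a1=np.arctan2(e[1],e[0]); a2=np.arctan2(g[1],g[0])+np.pi/2; yaw=(a1+a2)/2
ctr=(P[0]+P[2])/2; cap=cast(T((750,111)),.112); print(P.round(3),np.degrees([a1,a2]),ctr,cap,C[0])
c=C[0]; y=yaw+np.pi; q=down(y)
r.movep([*c,.13],q)
r.gripper_to(1.0)
print(r.move_linear([*c,.07],.12,max_force=8),r.move_linear([*c,.026],.06,max_force=6),np.round(r.current_position(),4))
B=r.snapshot("scene")["image"][:,:,::-1][100:250,150:350]
r.gripper_to(0,25); print("gap",r.current_finger_gap()*87,r.current_finger_force(),np.round(r.current_position(),4))
D=r.snapshot("scene")["image"][:,:,::-1][100:250,150:350]
cv2.imwrite("pics/i.png",np.hstack([cv2.resize(i,(400,300),interpolation=2) for i in(B,D)])); print(r.current_clock())
E
```

```text
[[ 0.521 -0.245]
 [ 0.48  -0.238]
 [ 0.475 -0.277]] [-9.41157525 -6.82502528] [ 0.4980917  -0.26101199] [ 0.49770364 -0.25990737] [ 0.49893684 -0.2574463 ]
False False [ 0.4992 -0.2576  0.0262]
gap 41.86028231369658 25.000078906305134 [ 0.499  -0.2574  0.026 ]
29.725
```

View pics/i.png

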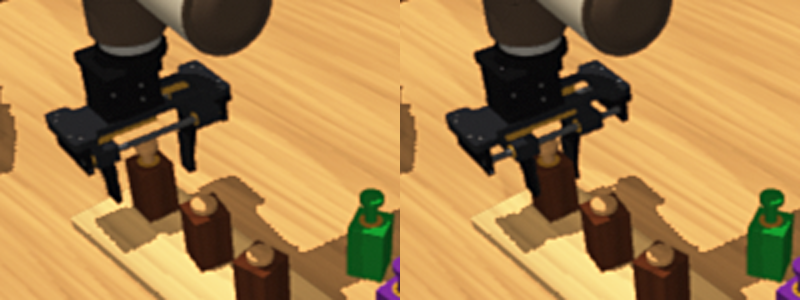

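The gap reads 41.9 mm, and the right-hand image shows both fingers on the block sides with the body clear of the cap. Next I carry it to the tray.

```bash
python3 - <<'E'
from h import *
from plant import r
import cv2
c=C[0]; t=np.array([.4857,.2617])
r.move_linear([*c,.145],.12); print("gap",r.current_finger_gap()*87,np.round(r.current_wrist_force(),1))
r.move_linear([*t,.145],.2)
r.move_linear([*t,.03],.1)
r.pause(.2)
h=r.move_linear([*t,.006],.02,max_force=4); print(h,np.round(r.current_position(),4),np.round(r.current_wrist_force(),1),r.current_clock())
r.gripper_to(.8); r.pause(.2)
r.move_linear([*t,.13],.1)
r.movep([.42,-.02,.2],down(np.pi))
im={n:r.snapshot(n)["image"][:,:,::-1] for n in("scene","top")}
cv2.imwrite("pics/j.png",np.hstack([cv2.resize(i,(400,300),interpolation=2) for i in(im["scene"][140:440,100:500],im["top"][100:400,100:500])])); print(r.current_clock())
E
```

```text
gap 41.59870856090821 [-0.6 -1.4 -1.3]
True [0.4856 0.2616 0.0119] [-0.7 -0.9  3.2] 35.975
39.5417
```

View pics/j.png

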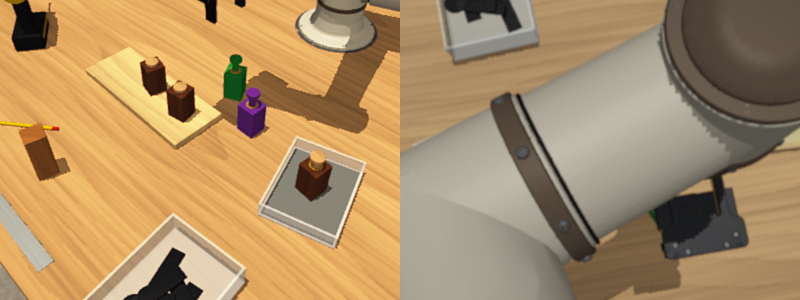

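The rejected stop stands upright in the grey-lined tray at (313,175), and the two good stops stand on the board with their caps down. The gripper is clear of everything, so I'm handing in.

```bash
python3 -c "
from plant import r
print(r.sign_off())"
```

```text
the job is handed in; nothing more can be done
None
```

I pushed all three plungers down, stood the stop that jammed (the one farthest to the robot's right) upright in the empty clear tray, left the two good stops in place with plungers fully home, and handed the job in about 40 s into the 58 s limit; no verdict came back.

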